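# Graduated canisters into the lipped rack

## Task

Put the four cream canisters away in the wooden rack, lifting each over the lip and standing it centred on its own green mark, in order of size: the smallest on the mark next to the brass knob, growing to the largest at the far end. Keep the canisters upright all the while, and leave all four standing still and released.

Things in the scene. Friction and masses are not known exactly. Their poses are not given: they have to be found in the camera images.
- canister_small: Loose cream enamel canister with a dark blue band near top and foot and a small blue dot on its flat lid; upright plain cylinder, 38 mm in diameter, 55 mm tall with lid (lid fixed on), about 90 g. Number 1 of a graduated set of four (number 1 the smallest). Starts standing on the countertop (z = 0). Origin: centre of its underside; z axis up along the cylinder.
- canister_medium: Loose cream enamel canister with a dark blue band near top and foot and a small blue dot on its flat lid; upright plain cylinder, 44 mm in diameter, 72 mm tall with lid (lid fixed on), about 130 g. Number 2 of a graduated set of four (number 1 the smallest). Starts standing on the countertop (z = 0). Origin: centre of its underside; z axis up along the cylinder.
- canister_large: Loose cream enamel canister with a dark blue band near top and foot and a small blue dot on its flat lid; upright plain cylinder, 50 mm in diameter, 90 mm tall with lid (lid fixed on), about 180 g. Number 3 of a graduated set of four (number 1 the smallest). Starts standing on the countertop (z = 0). Origin: centre of its underside; z axis up along the cylinder.
- canister_largest: Loose cream enamel canister with a dark blue band near top and foot and a small blue dot on its flat lid; upright plain cylinder, 56 mm in diameter, 110 mm tall with lid (lid fixed on), about 240 g. Number 4 of a graduated set of four (number 1 the smallest). Starts standing on the countertop (z = 0). Origin: centre of its underside; z axis up along the cylinder.
- rack: Fixed dark brown wooden canister rack on the countertop: shallow tray 122 mm (its x) by 340 mm (its y, the long way). Floor 12 mm above the countertop, inside area 110 x 300 mm, enclosed all round by a retaining lip whose top is 32 mm above the countertop (20 mm above the floor). The lip is 6 mm thick along the long sides, 20 mm at the ends. Origin: centre of its underside, on the countertop.
- mark_1: Flat sage green disc, 62 mm in diameter, inlaid in the rack's floor: one of four in a row along the rack, 75 mm apart. This one lies at -112.5 mm along the rack's y axis. Origin: centre of its upper face, level with the rack's floor (12 mm above the countertop); axes as the rack's.
- mark_2: Flat sage green disc, 62 mm in diameter, inlaid in the rack's floor: one of four in a row along the rack, 75 mm apart. This one lies at -37.5 mm along the rack's y axis. Origin: centre of its upper face, level with the rack's floor (12 mm above the countertop); axes as the rack's.
- mark_3: Flat sage green disc, 62 mm in diameter, inlaid in the rack's floor: one of four in a row along the rack, 75 mm apart. This one lies at +37.5 mm along the rack's y axis. Origin: centre of its upper face, level with the rack's floor (12 mm above the countertop); axes as the rack's.
- mark_4: Flat sage green disc, 62 mm in diameter, inlaid in the rack's floor: one of four in a row along the rack, 75 mm apart. This one lies at +112.5 mm along the rack's y axis. Origin: centre of its upper face, level with the rack's floor (12 mm above the countertop); axes as the rack's.
- brass_knob: Small fixed brass knob, 28 mm in diameter, 25 mm tall, on the lip at one end of the rack, 47.5 mm beyond the nearest mark's centre; it shows the end where the row begins and may be at either end (the other end has a low flat black button). Origin: centre of its underside, 32 mm above the countertop.
Things that resemble listed ones, but are neither listed nor needed, are in the scene too. Leave any pink or purple look-alike of the canister_large alone.

How it is judged:
At the end, for the whole second after the job is handed in: Counting the marks from the brass knob's end, the smallest, second, third and largest canister stand on the first, second, third and fourth mark, each within 13 mm of its mark's centre, upright within 0.1 rad, its underside on the rack's floor (8 to 16 mm above the countertop), at rest and released (((horizontal distance between brass_knob and mark_1 below 0.15 m and horizontal distance between canister_small and mark_1 below 0.013 m and horizontal distance between canister_medium and mark_2 below 0.013 m and horizontal distance between canister_large and mark_3 below 0.013 m and horizontal distance between canister_largest and mark_4 below 0.013 m) or (not (horizontal distance between brass_knob and mark_1 below 0.15 m) and horizontal distance between canister_small and mark_4 below 0.013 m and horizontal distance between canister_medium and mark_3 below 0.013 m and horizontal distance between canister_large and mark_2 below 0.013 m and horizontal distance between canister_largest and mark_1 below 0.013 m)) and z of canister_small in the frame of rack between 0.008 and 0.016 m and angle between each of canister_small, canister_medium, canister_large, canister_largest's own z axis and vertical below 0.1 rad and linear speed of each of canister_small, canister_medium, canister_large, canister_largest below 0.02 m/s and z of canister_medium in the frame of rack between 0.008 and 0.016 m and z of canister_large in the frame of rack between 0.008 and 0.016 m and z of canister_largest in the frame of rack between 0.008 and 0.016 m); the robot touches nothing.
It fails at once if a canister is tipped by more than 0.6 rad (angle between any of canister_small, canister_medium, canister_large, canister_largest's own z axis and vertical above 0.6 rad).
It also fails if it takes over 96 s, if anything falls off the work surface, if the arm or the gripper's body presses on something with over 40 N, if the wrist force passes 120 N, or if a joint passes its speed limit or range.

## Robot

A 7-joint arm with a two-finger parallel gripper is mounted at the origin on the work surface. World frame = base frame: x ahead of the robot, y to its left, z up, the work surface at z = 0. Lengths are in m, angles in rad, forces in N, time in s.
With the tool pointing down it reaches from about 0.375 to 0.925 m from the base axis. Payload 3.1 kg.
Tool frame: the origin (TCP) lies at the very end of the fingers, on their centre line; the grasp point (between the pads) lies 19 mm behind it; z points along the fingers, y is the line along which they close (so a half turn about z gives the same grasp; the last joint's range is limited). The gripper opens to 85 mm and grips with 20 to 120 N. Pads are 22 mm wide; open, the fingers measure 114 mm over their backs; the gripper's body (76 mm by 85 mm) begins 54 mm behind the grasp point. The pads swing forward as they close: fully open they stand 13 mm farther back than shut.
Start: joints at [1.142, 0.383, 0.044, 1.598, -0.018, 1.161, -0.05], TCP at [0.211, -0.615, 0.231] pointing down, gripper open.
Joint ranges: [-2.61, 2.61], [-0.41, 2.15], [-1.48, 1.57], [0, 2.5], [-1.57, 4.71], [0.05, 1.97], [-2.85, 2.85]. Speed limits (rad/s): [2.79, 2.79, 3.14, 3.14, 3.14, 3.14, 3.14].

## Interface

Orientations are given as a rotation vector (axis times angle).
In Python, from cell import ctrl gives the robot as it stands.
- The arm moves only by the shell command python3 -m handwheel 'ROWS' [FORCE]. ROWS is JSON, a list of rows, each an object with "dp": the shift along the tool's x, y, z in m, a list of three; "rotation": the turn, a rotation vector about the tool's x, y, z in degrees, a list of three; "jaw": the finger opening in m, from 0 to 0.0854. In form: [{"dp": [dx, dy, dz], "rotation": [rx, ry, rz], "jaw": jaw}, ...]. A call has 1 to 8 rows; each row shifts and turns the commanded pose from where the row before left it, along the tool's axes as they then stand; what a row does not reach is not made up. A row lasts 1/10 s, in which the tool goes at most 50 mm and 8.59 degrees, less where a joint would pass 70% of its speed; a pose out of reach is approached as far as the arm can. A call is refused whole if a number of a shift passes 0.05 or a number of a turn 8.59, either way. A call with a gripper value outside its range is refused whole. The fingers move at their own pace and stop on an object; FORCE is the grip in N (left out, the last holds). Time passes only in rows, so rows that do not move let the fingers close. It gives the time, the measured TCP pose, the force, the opening and the grip force at its end, in the units of the state.
- ctrl.get_obs(): the state, without advancing time (a new reading comes with each control period).
- ctrl.snapshot(name): name is "scene" or "top"; returns (picture, depth): 400x640x3 uint8, red, green, blue; 400x640 float32, m along the optical axis (not along the pixel's ray), 0 where there is no reading.
- ctrl.calibration(name): a dict with "K" (3x3 intrinsics, pixels), "k1" (the pictures are not rectified: a ray, as slopes to the right and down, at radius r is drawn at 1 + k1 r^2 times it, then the intrinsics apply), "origin" and "attitude" of the camera in the world. Camera axes: x right, y down, z forward; pixel columns grow to the right and rows downward; lengths in m; the calibration is good to about 2 mm. A picture is of the moment at which its call begins. calibration takes no time and is no camera call.
- ctrl.close_job(): hands the job in; it is judged then, once.
Trained networks look in the newest picture that a camera, given by its name, has taken for a name from the list of things; names that differ only in an ending like _2 or _b are one class to them, and where a whole thing is asked for, a point or a joint stands for the part that bears it (a point fixed in the world has none). Each returns a list of dicts, best first, with "p" (0 to 1); they miss things now and then, are a little off and sometimes report something else, mostly with a low value. They report only what shows in the picture. A call takes as long as a camera call. They do not tell look-alikes from the thing itself.
- ctrl.masks_of(camera, thing): "pixels" (400x640 bool, what is visible of it) and "at" ([column, row] in pixels, amid what is visible of it).
The state is a dict: "time": time; "joint_positions": joint angles; "qd": joint speeds; "joint_torque": joint torques, N m; "tool_pos": TCP position; "eef_rot": TCP orientation; "wrist_force": force on the tool from outside, world axes, zero at the start; "torque": the same for the moment, N m; "gripper_width": opening from 0.0 (shut) to 1.0 (fully open); "finger_force": force on a finger pad.
Only numpy, scipy, OpenCV 4.12 (cv2) and the standard library are available. Lean on these libraries where they do the work, as an engineer would, in place of code of your own. Each camera call takes 0.05 s, during which the arm holds its last target. There are 200 camera calls.

## Working session

There is one attempt and no reset: what is moved stays moved. The work goes in short steps, Python scripts to look and compute and a shell command to move; the robot and the scene stay as the last step left them, time stands still between calls to the robot, and variables do not carry over. Pictures are saved under pics/ and viewed, at most 14 in all, crops included, and the job is handed in when it is done.

```bash
mkdir -p pics; ls; python3 - <<'E'
from cell import ctrl
import cv2,numpy as np
np.set_printoptions(precision=4,suppress=True)
o=ctrl.get_obs();print({k:o[k] for k in("time","tool_pos","eef_rot","gripper_width","wrist_force")})
for c in("top","scene"):
    p,d=ctrl.snapshot(c);cv2.imwrite(f"pics/{c}0.png",p[:,:,::-1]);print(c,ctrl.calibration(c))
E
```

```text
pics
{'time': 0.0, 'tool_pos': array([ 0.2108, -0.6139,  0.2299]), 'eef_rot': array([-3.0962, -0.517 ,  0.0009]), 'gripper_width': 0.996021438632336, 'wrist_force': array([0.3375, 0.2747, 0.1584])}
top {'K': array([[462.6063,   0.    , 324.1669],
       [  0.    , 462.6063, 201.758 ],
       [  0.    ,   0.    ,   1.    ]]), 'k1': 0.0257632799444209, 'origin': array([0.3387, 0.0114, 1.0276]), 'attitude': array([-2.133 ,  2.1372, -0.1911])}
scene {'K': array([[447.7278,   0.    , 325.1498],
       [  0.    , 447.7278, 193.2736],
       [  0.    ,   0.    ,   1.    ]]), 'k1': -0.004834844403612664, 'origin': array([ 0.7974, -0.5401,  0.8385]), 'attitude': array([-2.4166, -0.6347,  0.218 ])}
```

View pics/top0.png

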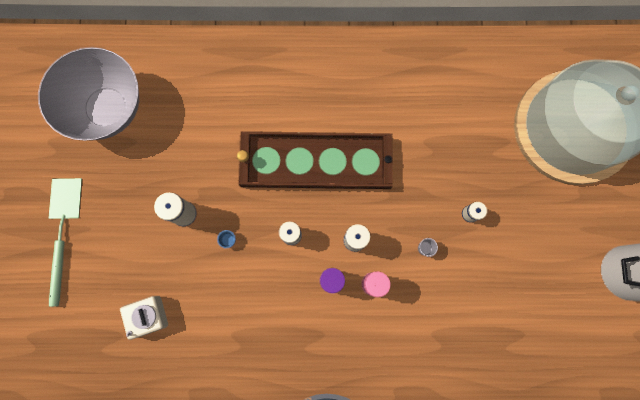

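View pics/scene0.png

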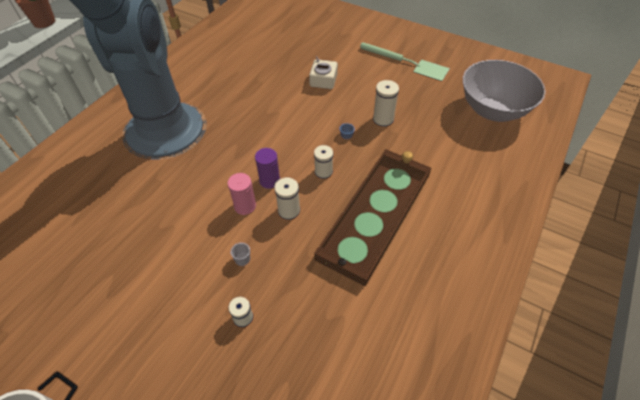

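Top view: the rack runs from (240,160) to (392,160), brass knob at the left (242,156) and black button at the right (389,159). Cream canisters with blue-dot lids are at (168,207), (289,233), (357,237) and (478,211). The purple (332,281) and pink (377,285) look-alikes are to be left alone.

```bash
cat > h.py <<'E'
from cell import ctrl
import cv2,numpy as np
from scipy.spatial.transform import Rotation as R
np.set_printoptions(precision=4,suppress=True)
def cloud(c):
    p,d=ctrl.snapshot(c);C=ctrl.calibration(c)
    u,v=np.meshgrid(np.arange(640.),np.arange(400.))
    k=np.array([C["k1"],0,0,0])
    n=cv2.undistortPoints(np.stack([u,v],-1).reshape(-1,1,2),C["K"],k).reshape(400,640,2)
    X=np.dstack([n,np.ones((400,640))])*d[...,None]
    return p,d,X@R.from_rotvec(C["attitude"]).as_matrix().T+C["origin"]
def circ(W,m):
    """top face: height, centre, radius of the mask's highest layer"""
    q=W[m]; z=np.percentile(q[:,2],90); q=q[abs(q[:,2]-z)<.006]
    (x,y),r=cv2.minEnclosingCircle(q[:,:2].astype(np.float32)); return np.r_[x,y,np.median(q[:,2]),2*r,len(q)]
E
python3 - <<'E'
from h import *
for c in("top","scene"):
    p,d,W=cloud(c)
    if c=="top": cv2.imwrite("pics/crop.png",cv2.resize(p[120:310,140:500,::-1],None,fx=2.2,fy=2.2))
    for t in("canister_small","canister_medium","canister_large","canister_largest","mark_1","brass_knob","rack"):
        for r in ctrl.masks_of(c,t):
            m=r["pixels"]&(d>0)
            if r["p"]>.3 and m.sum()>8: print(c,t,round(r["p"],2),np.round(r["at"]),circ(W,m), W[m].mean(0))
E
```

```text
top canister_small 0.79 [473. 213.] [  0.4898  -0.3223   0.0543   0.0381 239.    ] [ 0.4879 -0.3178  0.0428]
top canister_small 0.4 [334. 161.] [  0.6101  -0.0145   0.0117   0.06   493.    ] [ 0.6097 -0.0146  0.0117]
top canister_medium 0.91 [290. 234.] [  0.4415   0.0769   0.0713   0.0434 328.    ] [0.4394 0.0752 0.0657]
top canister_large 0.97 [375. 284.] [  0.3355  -0.1023   0.0892   0.0494 485.    ] [ 0.336  -0.0995  0.0776]
top canister_large 0.88 [332. 278.] [  0.3428  -0.0116   0.0894   0.0499 468.    ] [ 0.3425 -0.0117  0.0891]
top canister_large 0.66 [358. 239.] [  0.4309  -0.0627   0.0892   0.0496 441.    ] [ 0.428  -0.0609  0.0822]
top canister_largest 0.63 [175. 210.] [  0.4903   0.3179   0.1094   0.056  591.    ] [0.4865 0.3099 0.088 ]
top mark_1 0.96 [299. 157.] [  0.6092   0.0592   0.0117   0.0641 542.    ] [0.6094 0.0593 0.0118]
top mark_1 0.9 [367. 158.] [  0.6082  -0.0915   0.0116   0.0642 555.    ] [ 0.6084 -0.0906  0.0116]
top mark_1 0.88 [268. 159.] [  0.6107   0.134    0.0118   0.0632 550.    ] [0.6104 0.1347 0.0118]
top mark_1 0.84 [332. 157.] [  0.6097  -0.014
[... 937 characters left out ...]
 0.77 [387. 100.] [  0.492    0.3172   0.1107   0.058  271.    ] [0.4972 0.3031 0.0727]
scene mark_1 0.85 [354. 249.] [  0.6094  -0.0886   0.0127   0.0639 560.    ] [ 0.6092 -0.0892  0.0127]
scene mark_1 0.83 [396. 179.] [  0.6121   0.1345   0.0131   0.0636 400.    ] [0.6123 0.1349 0.0131]
scene mark_1 0.79 [384. 202.] [  0.6113   0.0594   0.0131   0.0565 357.    ] [0.6118 0.0593 0.013 ]
scene mark_1 0.64 [369. 224.] [  0.6094  -0.0145   0.0129   0.0653 528.    ] [ 0.6098 -0.015   0.013 ]
scene brass_knob 0.34 [386. 101.] [  0.4922   0.3176   0.1107   0.0585 279.    ] [0.4971 0.3033 0.0714]
scene rack 0.62 [374. 212.] [   0.613     0.0215    0.0322    0.3581 1489.    ] [0.6102 0.0097 0.0188]
```

View pics/crop.png

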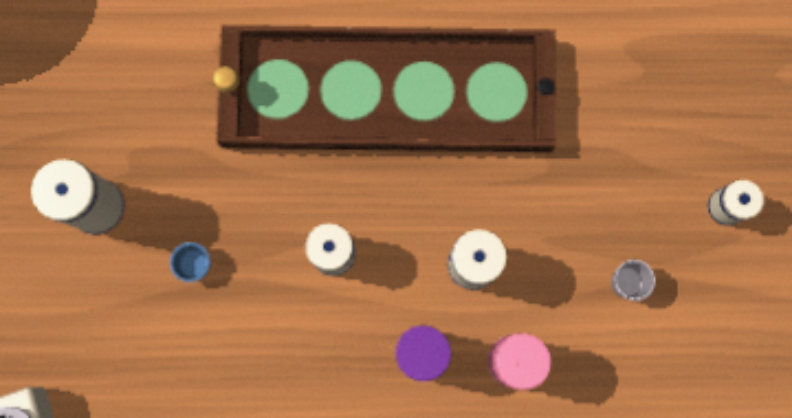

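The enlarged crop confirms four cream canisters with blue dots. Measured diameters and heights are 38/54, 43/71, 50/89 and 56/110 mm, so each size is identified. The brass knob is at crop (225,78), so the row begins at +y: small at y=.1347, medium .0597, large -.0153, largest -.0903 (x≈.610). I'll first turn the gripper so it closes along world x.

```bash
python3 -m handwheel '[{"dp":[0,0,0],"rotation":[0,0,-8.5],"jaw":0.085},{"dp":[0,0,0],"rotation":[0,0,-8.5],"jaw":0.085},{"dp":[0,0,0],"rotation":[0,0,-8.5],"jaw":0.085},{"dp":[0,0,0],"rotation":[0,0,-8.5],"jaw":0.085},{"dp":[0,0,0],"rotation":[0,0,-8.5],"jaw":0.085},{"dp":[0,0,0],"rotation":[0,0,-8.5],"jaw":0.085},{"dp":[0,0,0],"rotation":[0,0,-8.5],"jaw":0.085},{"dp":[0,0,0],"rotation":[0,0,-8.5],"jaw":0.085}]' 40
python3 -m handwheel '[{"dp":[0,0,0],"rotation":[0,0,-3.1],"jaw":0.085},{"dp":[0,0,0],"rotation":[0,0,0],"jaw":0.085}]'
cat > g.py <<'E'
import sys
from h import *
o=ctrl.get_obs();M=R.from_rotvec(o["eef_rot"]).as_matrix()
t=np.array(list(map(float,sys.argv[1:4])))
print("tcp",o["tool_pos"],"dp",M.T@(t-o["tool_pos"]))
print("rot deg",np.degrees((R.from_matrix(M.T)*R.from_matrix([[0,1,0],[1,0,0],[0,0,-1]])).as_rotvec()),"q",o["joint_positions"],"t",o["time"])
E
python3 g.py .490 -.323 .12
```

```text
time: 1.7
tool_pos: [0.2111, -0.6148, 0.2313]
eef_rot: [2.273, 2.168, -0.0]
wrist_force: [-0.0, 0.9, 0.1]
gripper_width: 0.993
finger_force: 0.0
time: 1.9
tool_pos: [0.211, -0.6148, 0.2313]
eef_rot: [2.221, 2.222, 0.0]
wrist_force: [0.5, -0.4, 0.2]
gripper_width: 0.998
finger_force: 0.0
tcp [ 0.211  -0.6148  0.2313] dp [0.2916 0.2792 0.1113]
rot deg [ 0.0065 -0.0053  0.031 ] q [ 1.3021  0.3904 -0.1609  1.5891  0.0662  1.1675  1.1277] t 1.9
```

```bash
python3 -m handwheel '[{"dp":[0.03,0.03,0],"rotation":[0,0,0],"jaw":0.085},{"dp":[0.034,0.032,0],"rotation":[0,0,0],"jaw":0.085},{"dp":[0.034,0.032,0],"rotation":[0,0,0],"jaw":0.085},{"dp":[0.034,0.032,0],"rotation":[0,0,0],"jaw":0.07},{"dp":[0.034,0.032,0],"rotation":[0,0,0],"jaw":0.07},{"dp":[0.034,0.032,0],"rotation":[0,0,0],"jaw":0.07},{"dp":[0.034,0.032,0],"rotation":[0,0,0],"jaw":0.07},{"dp":[0.034,0.032,0],"rotation":[0,0,0],"jaw":0.07}]' 
python3 -m handwheel '[{"dp":[0.024,0.025,0.03],"rotation":[0,0,0],"jaw":0.07},{"dp":[0,0,0.04],"rotation":[0,0,0],"jaw":0.07},{"dp":[0,0,0.04],"rotation":[0,0,0],"jaw":0.07},{"dp":[0,0,0.02],"rotation":[0,0,0],"jaw":0.07},{"dp":[0,0,0],"rotation":[0,0,0],"jaw":0.07}]'
python3 g.py .490 -.323 .02
```

```text
time: 2.7
tool_pos: [0.4659, -0.3452, 0.2316]
eef_rot: [2.222, 2.22, -0.0]
wrist_force: [0.6, -0.7, 0.6]
gripper_width: 0.82
finger_force: 0.0
time: 3.2
tool_pos: [0.4868, -0.3207, 0.0973]
eef_rot: [-2.216, -2.216, 0.003]
wrist_force: [-0.7, 0.7, -0.6]
gripper_width: 0.815
finger_force: 0.0
tcp [ 0.4868 -0.3207  0.0973] dp [-0.0026  0.0038  0.0773]
rot deg [-0.411  -0.2586  0.0034] q [ 0.7957  0.4421 -0.343   1.8461  0.1849  0.8931  0.3655] t 3.2
```

```bash
python3 -m handwheel '[{"dp":[-0.0025,0.0035,0],"rotation":[0,0,0],"jaw":0.07},{"dp":[0,0,0],"rotation":[0,0,0],"jaw":0.07}]'; python3 g.py .490 -.323 .02
```

```text
time: 3.4
tool_pos: [0.4956, -0.3265, 0.1036]
eef_rot: [2.218, 2.218, 0.002]
wrist_force: [0.7, -0.6, -0.3]
gripper_width: 0.816
finger_force: 0.0
tcp [ 0.4956 -0.3265  0.1036] dp [ 0.0037 -0.006   0.0836]
rot deg [0.2473 0.15   0.0058] q [ 0.7951  0.4436 -0.3433  1.8276  0.1864  0.8966  0.3665] t 3.4
```

```bash
python3 -m handwheel '[{"dp":[0,0,0],"rotation":[0,0,0],"jaw":0.07},{"dp":[0,0,0],"rotation":[0,0,0],"jaw":0.07},{"dp":[0,0,0],"rotation":[0,0,0],"jaw":0.07}]'; python3 g.py .490 -.323 .02
```

```text
time: 3.7
tool_pos: [0.4938, -0.3254, 0.1022]
eef_rot: [2.22, 2.221, 0.0]
wrist_force: [0.7, 0.2, -0.2]
gripper_width: 0.816
finger_force: 0.0
tcp [ 0.4938 -0.3254  0.1022] dp [ 0.0024 -0.0039  0.0822]
rot deg [0.073  0.054  0.0382] q [ 0.7953  0.4438 -0.3434  1.8308  0.1864  0.8967  0.3667] t 3.7
```

```bash
python3 -m handwheel '[{"dp":[0.0025,-0.004,0.02],"rotation":[0,0,0],"jaw":0.07},{"dp":[0,0,0.025],"rotation":[0,0,0],"jaw":0.07},{"dp":[0,0,0.022],"rotation":[0,0,0],"jaw":0.07},{"dp":[0,0,0.015],"rotation":[0,0,0],"jaw":0.07},{"dp":[0,0,0],"rotation":[0,0,0],"jaw":0.03},{"dp":[0,0,0],"rotation":[0,0,0],"jaw":0.03},{"dp":[0,0,0],"rotation":[0,0,0],"jaw":0.03},{"dp":[0,0,0],"rotation":[0,0,0],"jaw":0.03}]' 30
python3 -m handwheel '[{"dp":[0,0,0],"rotation":[0,0,0],"jaw":0.03},{"dp":[0,0,0],"rotation":[0,0,0],"jaw":0.03}]'; python3 g.py .610 .1347 .09
```

```text
time: 4.5
tool_pos: [0.4904, -0.3231, 0.0205]
eef_rot: [2.219, 2.221, 0.001]
wrist_force: [-0.3, -0.1, -1.7]
gripper_width: 0.434
finger_force: 30.1
time: 4.7
tool_pos: [0.4899, -0.3229, 0.0201]
eef_rot: [2.219, 2.221, 0.0]
wrist_force: [0.5, 0.0, 2.0]
gripper_width: 0.441
finger_force: 30.3
tcp [ 0.4899 -0.3229  0.0201] dp [ 0.4574  0.1206 -0.0701]
rot deg [0.07   0.0508 0.0533] q [ 0.7681  0.5562 -0.3117  1.8725  0.2407  0.7479  0.3241] t 4.7
```

```bash
python3 -m handwheel '[{"dp":[0,0,-0.02],"rotation":[0,0,0],"jaw":0.03},{"dp":[0,0.01,-0.03],"rotation":[0,0,0],"jaw":0.03},{"dp":[0.02,0.03,-0.03],"rotation":[0,0,0],"jaw":0.03},{"dp":[0.03,0.03,0],"rotation":[0,0,0],"jaw":0.03},{"dp":[0.04,0.02,0],"rotation":[0,0,0],"jaw":0.03},{"dp":[0.04,0.01,0],"rotation":[0,0,0],"jaw":0.03},{"dp":[0.04,0.01,0],"rotation":[0,0,0],"jaw":0.03},{"dp":[0.04,0.01,0],"rotation":[0,0,0],"jaw":0.03}]'
python3 -m handwheel '[{"dp":[0.04,0,0],"rotation":[0,0,0],"jaw":0.03},{"dp":[0.04,0,0],"rotation":[0,0,0],"jaw":0.03},{"dp":[0.04,0,0],"rotation":[0,0,0],"jaw":0.03},{"dp":[0.04,0,0],"rotation":[0,0,0],"jaw":0.03},{"dp":[0.035,0,0],"rotation":[0,0,0],"jaw":0.03},{"dp":[0.025,0,0],"rotation":[0,0,0],"jaw":0.03},{"dp":[0.015,0,0],"rotation":[0,0,0],"jaw":0.03},{"dp":[0.01,0,0],"rotation":[0,0,0],"jaw":0.03}]'
python3 -m handwheel '[{"dp":[0,0,0],"rotation":[0,0,0],"jaw":0.03},{"dp":[0,0,0],"rotation":[0,0,0],"jaw":0.03},{"dp":[0,0,0],"rotation":[0,0,0],"jaw":0.03}]'
python3 g.py .6105 .1347 .033
```

```text
time: 5.5
tool_pos: [0.6093, -0.1108, 0.0993]
eef_rot: [2.22, 2.222, -0.0]
wrist_force: [0.2, -0.5, -0.1]
gripper_width: 0.434
finger_force: 30.3
time: 6.3
tool_pos: [0.6086, 0.134, 0.0993]
eef_rot: [-2.218, -2.224, -0.0]
wrist_force: [-0.0, 0.3, -0.9]
gripper_width: 0.435
finger_force: 30.3
time: 6.6
tool_pos: [0.6093, 0.1299, 0.099]
eef_rot: [2.223, 2.218, -0.002]
wrist_force: [-0.8, -0.2, -0.4]
gripper_width: 0.433
finger_force: 30.3
tcp [0.6093 0.1299 0.099 ] dp [0.005  0.0012 0.066 ]
rot deg [-0.0143  0.0961 -0.134 ] q [ 0.0749  0.5188 -0.4455  1.7473  0.2703  0.937  -0.4833] t 6.6
```

```bash
python3 -m handwheel '[{"dp":[0.003,0.001,0],"rotation":[0,0,0],"jaw":0.03},{"dp":[0,0,0.02],"rotation":[0,0,0],"jaw":0.03},{"dp":[0,0,0.02],"rotation":[0,0,0],"jaw":0.03},{"dp":[0,0,0.015],"rotation":[0,0,0],"jaw":0.03},{"dp":[0,0,0.005],"rotation":[0,0,0],"jaw":0.03},{"dp":[0,0,0.003],"rotation":[0,0,0],"jaw":0.03},{"dp":[0,0,0],"rotation":[0,0,0],"jaw":0.03},{"dp":[0,0,0],"rotation":[0,0,0],"jaw":0.03}]'
python3 g.py .6105 .1347 .033
```

```text
time: 7.4
tool_pos: [0.6107, 0.1359, 0.0372]
eef_rot: [2.22, 2.222, 0.002]
wrist_force: [0.1, 0.7, -1.6]
gripper_width: 0.433
finger_force: 30.3
tcp [0.6107 0.1359 0.0372] dp [-0.0012 -0.0002  0.0042]
rot deg [ 0.0934 -0.0282  0.0538] q [ 0.0438  0.6051 -0.4184  1.7665  0.317   0.8352 -0.5221] t 7.4
```

```bash
python3 -m handwheel '[{"dp":[-0.001,0,0.002],"rotation":[0,0,0],"jaw":0.03},{"dp":[0,0,0.002],"rotation":[0,0,0],"jaw":0.03},{"dp":[0,0,0],"rotation":[0,0,0],"jaw":0.03},{"dp":[0,0,0],"rotation":[0,0,0],"jaw":0.03}]'
python3 g.py .6105 .1347 .033
python3 -m handwheel '[{"dp":[0,0,0],"rotation":[0,0,0],"jaw":0.056},{"dp":[0,0,0],"rotation":[0,0,0],"jaw":0.056},{"dp":[0,0,0],"rotation":[0,0,0],"jaw":0.056},{"dp":[0,0,-0.015],"rotation":[0,0,0],"jaw":0.056},{"dp":[0,0,-0.025],"rotation":[0,0,0],"jaw":0.056},{"dp":[0,0,-0.03],"rotation":[0,0,0],"jaw":0.07},{"dp":[0,0,-0.03],"rotation":[0,0,0],"jaw":0.07},{"dp":[0,0,0],"rotation":[0,0,0],"jaw":0.07}]'
python3 g.py .443 .0755 .035
python3 - <<'E'
from h import *
p,d,W=cloud("top")
for r in ctrl.masks_of("top","canister_small"): print(r["p"],r["at"],circ(W,r["pixels"]&(d>0)))
cv2.imwrite("pics/a1.png",cv2.resize(p[120:310,140:500,::-1],None,fx=2,fy=2))
E
```

```text
time: 7.8
tool_pos: [0.6099, 0.1346, 0.0323]
eef_rot: [-2.22, -2.222, 0.0]
wrist_force: [0.1, 0.0, -0.5]
gripper_width: 0.437
finger_force: 30.3
tcp [0.6099 0.1346 0.0323] dp [ 0.0001  0.0006 -0.0007]
rot deg [-0.0032  0.0021  0.0549] q [ 0.0436  0.6111 -0.4157  1.7693  0.3199  0.8284 -0.5227] t 7.8
time: 8.6
tool_pos: [0.6142, 0.1363, 0.1392]
eef_rot: [2.216, 2.218, 0.016]
wrist_force: [0.9, -0.2, 0.8]
gripper_width: 0.819
finger_force: 0.0
tcp [0.6142 0.1363 0.1392] dp [-0.0609 -0.1725  0.102 ]
rot deg [ 0.6572 -0.1536  0.0612] q [ 0.0824  0.4747 -0.4641  1.7177  0.2478  0.9954 -0.4698] t 8.6
```

View pics/a1.png

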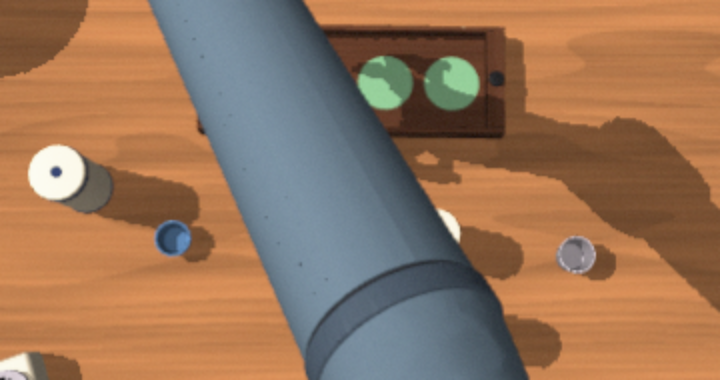

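The arm hides the small canister from above, so I'll check it later. Next is the medium.

```bash
python3 -m handwheel '[{"dp":[-0.005,-0.015,0],"rotation":[0,0,0],"jaw":0.07},{"dp":[-0.01,-0.03,0],"rotation":[0,0,0],"jaw":0.07},{"dp":[-0.014,-0.04,0],"rotation":[0,0,0],"jaw":0.07},{"dp":[-0.014,-0.04,0],"rotation":[0,0,0],"jaw":0.07},{"dp":[-0.01,-0.03,0],"rotation":[0,0,0],"jaw":0.07},{"dp":[-0.006,-0.012,0],"rotation":[0,0,0],"jaw":0.07},{"dp":[0,0,0],"rotation":[0,0,0],"jaw":0.07},{"dp":[0,0,0],"rotation":[0,0,0],"jaw":0.07}]'
python3 -m handwheel '[{"dp":[0,0,0.01],"rotation":[0,0,0],"jaw":0.07},{"dp":[0,0,0],"rotation":[0,0,0],"jaw":0.07},{"dp":[0,0,0],"rotation":[0,0,0],"jaw":0.07}]'
python3 g.py .443 .0755 .035
python3 - <<'E'
from h import *
for c in("scene","top"):
  p,d,W=cloud(c)
  for t in("canister_small","canister_medium"):
    for r in ctrl.masks_of(c,t): print(c,t,r["p"],r["at"],circ(W,r["pixels"]&(d>0)))
E
```

```text
time: 9.5
tool_pos: [0.4443, 0.0758, 0.1326]
eef_rot: [2.22, 2.222, 0.003]
wrist_force: [0.4, -1.2, -0.2]
gripper_width: 0.818
finger_force: 0.0
time: 9.8
tool_pos: [0.4433, 0.076, 0.1217]
eef_rot: [-2.219, -2.222, 0.0]
wrist_force: [-0.1, 0.0, -0.5]
gripper_width: 0.82
finger_force: 0.0
tcp [0.4433 0.076  0.1217] dp [-0.0006 -0.0002  0.0867]
rot deg [-0.0681 -0.0455  0.0877] q [ 0.2238  0.1868 -0.5161  2.1374  0.1213  0.8458 -0.3641] t 9.8
scene canister_small 0.67 [398.9, 171.7] [  0.6092   0.1337   0.0676   0.0409 179.    ]
top canister_small 0.53 [265.7, 158.8] [  0.6085   0.1331   0.0661   0.0376 224.    ]
```

The small canister stands at (.609,.133) with its top at 67 mm, as it should. Grasping the medium.

```bash
python3 -m handwheel '[{"dp":[0,0,0.02],"rotation":[0,0,0],"jaw":0.07},{"dp":[0,0,0.025],"rotation":[0,0,0],"jaw":0.07},{"dp":[0,0,0.025],"rotation":[0,0,0],"jaw":0.07},{"dp":[0,0,0.017],"rotation":[0,0,0],"jaw":0.07},{"dp":[0,0,0],"rotation":[0,0,0],"jaw":0.07},{"dp":[0,0,0],"rotation":[0,0,0],"jaw":0.035},{"dp":[0,0,0],"rotation":[0,0,0],"jaw":0.035},{"dp":[0,0,0],"rotation":[0,0,0],"jaw":0.035}]' 30
python3 -m handwheel '[{"dp":[0,0,0],"rotation":[0,0,0],"jaw":0.035},{"dp":[0,0,0],"rotation":[0,0,0],"jaw":0.035}]'; python3 g.py .610 .0597 .115
```

```text
time: 10.9
tool_pos: [0.444, 0.0757, 0.0364]
eef_rot: [2.219, 2.221, 0.003]
wrist_force: [0.3, 0.4, 1.3]
gripper_width: 0.507
finger_force: 30.8
time: 11.1
tool_pos: [0.444, 0.0757, 0.0364]
eef_rot: [2.219, 2.221, 0.003]
wrist_force: [-1.6, 0.1, 6.0]
gripper_width: 0.508
finger_force: 31.3
tcp [0.444  0.0757 0.0364] dp [-0.0162  0.1661 -0.0782]
rot deg [ 0.1263 -0.0036  0.0566] q [ 0.1666  0.3472 -0.4685  2.1828  0.2541  0.6601 -0.4786] t 11.1
```

```bash
python3 -m handwheel '[{"dp":[0,0,-0.02],"rotation":[0,0,0],"jaw":0.035},{"dp":[0,0,-0.03],"rotation":[0,0,0],"jaw":0.035},{"dp":[-0.002,0.02,-0.03],"rotation":[0,0,0],"jaw":0.035},{"dp":[-0.004,0.035,0],"rotation":[0,0,0],"jaw":0.035},{"dp":[-0.004,0.04,0],"rotation":[0,0,0],"jaw":0.035},{"dp":[-0.004,0.036,0],"rotation":[0,0,0],"jaw":0.035},{"dp":[-0.002,0.023,0],"rotation":[0,0,0],"jaw":0.035},{"dp":[0,0.012,0],"rotation":[0,0,0],"jaw":0.035}]'
python3 -m handwheel '[{"dp":[0,0,0],"rotation":[0,0,0],"jaw":0.035},{"dp":[0,0,0],"rotation":[0,0,0],"jaw":0.035},{"dp":[0,0,0],"rotation":[0,0,0],"jaw":0.035},{"dp":[0,0,0],"rotation":[0,0,0],"jaw":0.035}]'
python3 g.py .6105 .0597 .048
```

```text
time: 11.9
tool_pos: [0.6108, 0.0584, 0.1148]
eef_rot: [2.222, 2.22, 0.0]
wrist_force: [-0.3, 0.0, -2.9]
gripper_width: 0.505
finger_force: 31.3
time: 12.3
tool_pos: [0.6076, 0.0599, 0.1152]
eef_rot: [-2.219, -2.223, 0.002]
wrist_force: [0.6, -0.8, -1.6]
gripper_width: 0.51
finger_force: 31.3
tcp [0.6076 0.0599 0.1152] dp [-0.0002  0.003   0.0671]
rot deg [-0.0669  0.0236  0.1158] q [ 0.1921  0.4766 -0.4461  1.7697  0.2457  0.9517 -0.3526] t 12.3
```

```bash
python3 -m handwheel '[{"dp":[0,0.002,0.015],"rotation":[0,0,0],"jaw":0.035},{"dp":[0,0,0.02],"rotation":[0,0,0],"jaw":0.035},{"dp":[0,0,0.015],"rotation":[0,0,0],"jaw":0.035},{"dp":[0,0,0.01],"rotation":[0,0,0],"jaw":0.035},{"dp":[0,0,0.004],"rotation":[0,0,0],"jaw":0.035},{"dp":[0,0,0],"rotation":[0,0,0],"jaw":0.035},{"dp":[0,0,0],"rotation":[0,0,0],"jaw":0.035},{"dp":[0,0,0],"rotation":[0,0,0],"jaw":0.035}]'
python3 g.py .6105 .0597 .048
```

```text
time: 13.1
tool_pos: [0.6119, 0.0599, 0.0523]
eef_rot: [2.219, 2.222, 0.003]
wrist_force: [0.9, -0.2, -0.0]
gripper_width: 0.508
finger_force: 31.3
tcp [0.6119 0.0599 0.0523] dp [-0.0002 -0.0014  0.0043]
rot deg [ 0.1163 -0.0152  0.0562] q [ 0.1671  0.5652 -0.4167  1.7903  0.2941  0.8455 -0.3875] t 13.1
```

```bash
python3 -m handwheel '[{"dp":[0,-0.001,0.002],"rotation":[0,0,0],"jaw":0.035},{"dp":[0,0,0.0015],"rotation":[0,0,0],"jaw":0.035},{"dp":[0,0,0],"rotation":[0,0,0],"jaw":0.035},{"dp":[0,0,0],"rotation":[0,0,0],"jaw":0.035}]'
python3 g.py .6105 .0597 .048
python3 -m handwheel '[{"dp":[0,0,0],"rotation":[0,0,0],"jaw":0.062},{"dp":[0,0,0],"rotation":[0,0,0],"jaw":0.062},{"dp":[0,0,0],"rotation":[0,0,0],"jaw":0.062},{"dp":[0,0,-0.015],"rotation":[0,0,0],"jaw":0.062},{"dp":[0,0,-0.025],"rotation":[0,0,0],"jaw":0.062},{"dp":[0,0,-0.03],"rotation":[0,0,0],"jaw":0.075},{"dp":[0,0,-0.02],"rotation":[0,0,0],"jaw":0.075},{"dp":[0,0,0],"rotation":[0,0,0],"jaw":0.075}]'
python3 g.py .4315 -.0635 .05
```

```text
time: 13.5
tool_pos: [0.6103, 0.0597, 0.0485]
eef_rot: [2.22, 2.222, 0.001]
wrist_force: [-1.0, -1.3, 3.7]
gripper_width: 0.509
finger_force: 31.5
tcp [0.6103 0.0597 0.0485] dp [0.     0.0002 0.0005]
rot deg [0.0344 0.0071 0.055 ] q [ 0.166   0.5687 -0.4151  1.7945  0.2964  0.8395 -0.3897] t 13.5
time: 14.3
tool_pos: [0.6134, 0.0605, 0.1429]
eef_rot: [2.216, 2.218, 0.011]
wrist_force: [0.1, 0.4, 0.5]
gripper_width: 0.88
finger_force: 0.0
tcp [0.6134 0.0605 0.1429] dp [-0.1239 -0.1829  0.0911]
rot deg [ 0.5206 -0.0549  0.0582] q [ 0.2004  0.4475 -0.456   1.7456  0.2308  0.9922 -0.341 ] t 14.3
```

```bash
python3 -m handwheel '[{"dp":[-0.01,-0.015,0],"rotation":[0,0,0],"jaw":0.075},{"dp":[-0.02,-0.03,0],"rotation":[0,0,0],"jaw":0.075},{"dp":[-0.025,-0.036,0],"rotation":[0,0,0],"jaw":0.075},{"dp":[-0.025,-0.036,0],"rotation":[0,0,0],"jaw":0.075},{"dp":[-0.02,-0.03,0],"rotation":[0,0,0],"jaw":0.075},{"dp":[-0.0135,-0.02,0],"rotation":[0,0,0],"jaw":0.075},{"dp":[-0.01,-0.012,0],"rotation":[0,0,0],"jaw":0.075},{"dp":[0,0,0],"rotation":[0,0,0],"jaw":0.075}]'
python3 -m handwheel '[{"dp":[0,0,0],"rotation":[0,0,0],"jaw":0.075},{"dp":[0,0,0],"rotation":[0,0,0],"jaw":0.075},{"dp":[0,0,0],"rotation":[0,0,0],"jaw":0.075}]'
python3 g.py .4315 -.0635 .05
python3 - <<'E'
from h import *
for c in("scene","top"):
  p,d,W=cloud(c)
  for t in("canister_small","canister_medium","canister_large"):
    for r in ctrl.masks_of(c,t): print(c,t,r["p"],r["at"],circ(W,r["pixels"]&(d>0)))
E
```

```text
time: 15.1
tool_pos: [0.4283, -0.0658, 0.137]
eef_rot: [-2.224, -2.218, 0.005]
wrist_force: [0.5, -0.8, 0.2]
gripper_width: 0.881
finger_force: 0.0
time: 15.4
tool_pos: [0.4322, -0.063, 0.1379]
eef_rot: [2.218, 2.224, 0.002]
wrist_force: [-0.2, 1.5, -0.3]
gripper_width: 0.879
finger_force: 0.0
tcp [ 0.4322 -0.063   0.1379] dp [-0.0005 -0.0007  0.0879]
rot deg [ 0.0451 -0.0372  0.1556] q [ 0.4835  0.125  -0.4513  2.157   0.0702  0.8724 -0.0071] t 15.4
scene canister_small 0.8 [398.6, 170.4] [  0.6096   0.1323   0.0675   0.0395 178.    ]
scene canister_medium 0.68 [383.6, 190.6] [  0.6118   0.0578   0.0845   0.0422 238.    ]
scene canister_large 0.88 [270.7, 171.3] [  0.367   -0.038    0.0902   0.1094 162.    ]
scene canister_large 0.73 [242.8, 193.0] [  0.3369  -0.1027   0.0904   0.0524 351.    ]
scene canister_large 0.72 [283.2, 195.4] [  0.4313  -0.0657   0.0906   0.0508 339.    ]
scene canister_large 0.33 [368.7, 225.3] [  0.6097  -0.0149   0.013    0.0644 508.    ]
top canister_small 0.68 [264.9, 156.8] [  0.61     0.1327   0.0663   0.0384 231.    ]
top canister_medium 0.6 [297.5, 157.6] [  0.6094   0.0604   0.0833   0.0446 315.    ]
top canister_large 0.67 [333.4, 279.9] [  0.3426  -0.0109   0.0895   0.0488 461.    ]
top canister_large 0.47 [347.9, 242.0] [ 0.4226 -0.0429  0.0885  0.0175 18.    ]
```

Both placed canisters check out. Grasping the cream large one.

```bash
python3 -m handwheel '[{"dp":[-0.0005,-0.0005,0.02],"rotation":[0,0,0],"jaw":0.075},{"dp":[0,0,0.025],"rotation":[0,0,0],"jaw":0.075},{"dp":[0,0,0.025],"rotation":[0,0,0],"jaw":0.075},{"dp":[0,0,0.018],"rotation":[0,0,0],"jaw":0.075},{"dp":[0,0,0],"rotation":[0,0,0],"jaw":0.075},{"dp":[0,0,0],"rotation":[0,0,0],"jaw":0.04},{"dp":[0,0,0],"rotation":[0,0,0],"jaw":0.04},{"dp":[0,0,0],"rotation":[0,0,0],"jaw":0.04}]' 35
python3 -m handwheel '[{"dp":[0,0,0],"rotation":[0,0,0],"jaw":0.04},{"dp":[0,0,0],"rotation":[0,0,0],"jaw":0.04}]'; python3 g.py .610 -.0153 .13
```

```text
time: 16.6
tool_pos: [0.4317, -0.0647, 0.0509]
eef_rot: [2.219, 2.221, 0.002]
wrist_force: [0.8, 0.7, 0.6]
gripper_width: 0.577
finger_force: 36.3
time: 16.8
tool_pos: [0.4317, -0.0647, 0.0509]
eef_rot: [2.219, 2.221, 0.002]
wrist_force: [-1.1, -0.8, 5.6]
gripper_width: 0.575
finger_force: 36.8
tcp [ 0.4317 -0.0647  0.0509] dp [ 0.0492  0.1785 -0.0788]
rot deg [0.1255 0.034  0.0493] q [ 0.4429  0.2867 -0.4206  2.2108  0.1869  0.6742 -0.1079] t 16.8
```

```bash
python3 -m handwheel '[{"dp":[0,0,-0.02],"rotation":[0,0,0],"jaw":0.04},{"dp":[0,0.01,-0.03],"rotation":[0,0,0],"jaw":0.04},{"dp":[0.005,0.025,-0.03],"rotation":[0,0,0],"jaw":0.04},{"dp":[0.01,0.035,0],"rotation":[0,0,0],"jaw":0.04},{"dp":[0.012,0.04,0],"rotation":[0,0,0],"jaw":0.04},{"dp":[0.012,0.035,0],"rotation":[0,0,0],"jaw":0.04},{"dp":[0.007,0.022,0],"rotation":[0,0,0],"jaw":0.04},{"dp":[0.003,0.011,0],"rotation":[0,0,0],"jaw":0.04}]'
python3 -m handwheel '[{"dp":[0,0,0],"rotation":[0,0,0],"jaw":0.04},{"dp":[0,0,0],"rotation":[0,0,0],"jaw":0.04},{"dp":[0,0,0],"rotation":[0,0,0],"jaw":0.04},{"dp":[0,0,0],"rotation":[0,0,0],"jaw":0.04}]'
python3 g.py .6105 -.0153 .063
```

```text
time: 17.6
tool_pos: [0.6102, -0.0139, 0.1294]
eef_rot: [-2.218, -2.224, -0.002]
wrist_force: [-0.4, 0.0, -2.1]
gripper_width: 0.578
finger_force: 37.0
time: 18.0
tool_pos: [0.6073, -0.0163, 0.1296]
eef_rot: [-2.221, -2.221, 0.002]
wrist_force: [0.2, 0.3, -1.7]
gripper_width: 0.579
finger_force: 37.0
tcp [ 0.6073 -0.0163  0.1296] dp [0.0011 0.0033 0.0666]
rot deg [-0.0668  0.0468 -0.0008] q [ 0.3096  0.4505 -0.4348  1.7691  0.2248  0.9722 -0.2148] t 18.0
```

```bash
python3 -m handwheel '[{"dp":[0.001,0.001,0.015],"rotation":[0,0,0],"jaw":0.04},{"dp":[0,0,0.02],"rotation":[0,0,0],"jaw":0.04},{"dp":[0,0,0.015],"rotation":[0,0,0],"jaw":0.04},{"dp":[0,0,0.01],"rotation":[0,0,0],"jaw":0.04},{"dp":[0,0,0.004],"rotation":[0,0,0],"jaw":0.04},{"dp":[0,0,0],"rotation":[0,0,0],"jaw":0.04},{"dp":[0,0,0],"rotation":[0,0,0],"jaw":0.04},{"dp":[0,0,0],"rotation":[0,0,0],"jaw":0.04}]'
python3 g.py .6105 -.0153 .063
```

```text
time: 18.8
tool_pos: [0.6105, -0.0143, 0.0668]
eef_rot: [2.219, 2.222, 0.002]
wrist_force: [0.2, 0.6, -1.1]
gripper_width: 0.579
finger_force: 37.0
tcp [ 0.6105 -0.0143  0.0668] dp [-0.001  -0.      0.0038]
rot deg [ 0.1135 -0.0011  0.0564] q [ 0.2841  0.536  -0.41    1.7961  0.2714  0.8631 -0.251 ] t 18.8
```

```bash
python3 -m handwheel '[{"dp":[-0.001,0,0.002],"rotation":[0,0,0],"jaw":0.04},{"dp":[0,0,0.0015],"rotation":[0,0,0],"jaw":0.04},{"dp":[0,0,0],"rotation":[0,0,0],"jaw":0.04},{"dp":[0,0,0],"rotation":[0,0,0],"jaw":0.04}]'
python3 g.py .6105 -.0153 .063
python3 -m handwheel '[{"dp":[0,0,0],"rotation":[0,0,0],"jaw":0.068},{"dp":[0,0,0],"rotation":[0,0,0],"jaw":0.068},{"dp":[0,0,0],"rotation":[0,0,0],"jaw":0.068},{"dp":[0,0,-0.015],"rotation":[0,0,0],"jaw":0.068},{"dp":[0,0,-0.03],"rotation":[0,0,0],"jaw":0.068},{"dp":[0,0,-0.03],"rotation":[0,0,0],"jaw":0.08},{"dp":[0,0,-0.025],"rotation":[0,0,0],"jaw":0.08},{"dp":[0,0,0],"rotation":[0,0,0],"jaw":0.08}]'
python3 g.py .491 .3176 .065
```

```text
time: 19.2
tool_pos: [0.61, -0.0156, 0.063]
eef_rot: [2.22, 2.222, 0.001]
wrist_force: [-1.5, 0.4, 3.2]
gripper_width: 0.579
finger_force: 37.0
tcp [ 0.61   -0.0156  0.063 ] dp [ 0.0003  0.0005 -0.    ]
rot deg [0.0556 0.0243 0.043 ] q [ 0.2843  0.541  -0.4078  1.7978  0.2741  0.8577 -0.2513] t 19.2
time: 20.0
tool_pos: [0.6135, -0.0148, 0.1683]
eef_rot: [2.215, 2.217, 0.011]
wrist_force: [0.2, -0.0, 0.4]
gripper_width: 0.938
finger_force: 0.0
tcp [ 0.6135 -0.0148  0.1683] dp [ 0.3326 -0.1232  0.1019]
rot deg [0.6014 0.0072 0.0606] q [ 0.319   0.4105 -0.4481  1.7353  0.2042  1.0312 -0.1993] t 20.0
```

```bash
python3 -m handwheel '[{"dp":[0.02,-0.009,0],"rotation":[0,0,0],"jaw":0.08},{"dp":[0.035,-0.015,0],"rotation":[0,0,0],"jaw":0.08},{"dp":[0.04,-0.015,0],"rotation":[0,0,0],"jaw":0.08},{"dp":[0.04,-0.015,0],"rotation":[0,0,0],"jaw":0.08},{"dp":[0.04,-0.015,0],"rotation":[0,0,0],"jaw":0.08},{"dp":[0.04,-0.015,0],"rotation":[0,0,0],"jaw":0.08},{"dp":[0.04,-0.015,0],"rotation":[0,0,0],"jaw":0.08},{"dp":[0.035,-0.01,0],"rotation":[0,0,0],"jaw":0.08}]'
python3 -m handwheel '[{"dp":[0.025,-0.007,0],"rotation":[0,0,0],"jaw":0.08},{"dp":[0.013,-0.003,0],"rotation":[0,0,0],"jaw":0.08},{"dp":[0.005,0,0],"rotation":[0,0,0],"jaw":0.08},{"dp":[0,0,0],"rotation":[0,0,0],"jaw":0.08},{"dp":[0,0,0],"rotation":[0,0,0],"jaw":0.08},{"dp":[0,0,0],"rotation":[0,0,0],"jaw":0.08},{"dp":[0,0,0],"rotation":[0,0,0],"jaw":0.08}]'
python3 g.py .491 .3176 .065
python3 - <<'E'
from h import *
for c in("scene","top"):
  p,d,W=cloud(c)
  for t in("canister_large","canister_largest"):
    for r in ctrl.masks_of(c,t): print(c,t,r["p"],r["at"],circ(W,r["pixels"]&(d>0)))
E
```

```text
time: 20.8
tool_pos: [0.4983, 0.2768, 0.1622]
eef_rot: [-2.218, -2.224, 0.001]
wrist_force: [1.1, 0.1, 0.3]
gripper_width: 0.939
finger_force: 0.0
time: 21.5
tool_pos: [0.491, 0.3159, 0.1622]
eef_rot: [2.223, 2.219, -0.001]
wrist_force: [0.8, -0.1, 0.9]
gripper_width: 0.937
finger_force: 0.0
tcp [0.491  0.3159 0.1622] dp [ 0.0018 -0.      0.0972]
rot deg [ 0.0051  0.048  -0.0907] q [-0.1578  0.395  -0.5862  1.7993  0.2528  1.023  -0.8431] t 21.5
scene canister_large 0.98 [240.8, 191.9] [  0.3372  -0.1037   0.0905   0.05   329.    ]
scene canister_large 0.62 [367.3, 207.3] [  0.61    -0.0147   0.1024   0.0508 383.    ]
scene canister_large 0.57 [268.8, 168.9] [  0.3438  -0.011    0.0905   0.0526 298.    ]
scene canister_largest 0.69 [386.8, 102.5] [  0.4909   0.3154   0.1109   0.0581 268.    ]
scene canister_largest 0.39 [384.9, 188.5] [  0.6108   0.0599   0.0846   0.046  259.    ]
top canister_large 0.97 [333.8, 153.7] [  0.6095  -0.0147   0.1013   0.0503 432.    ]
top canister_large 0.93 [334.3, 278.8] [  0.3433  -0.0114   0.0893   0.0493 463.    ]
top canister_large 0.76 [377.6, 284.2] [  0.3355  -0.1024   0.0892   0.0498 470.    ]
top canister_largest 0.83 [173.7, 207.7] [  0.4908   0.3182   0.1094   0.056  528.    ]
```

The large canister stands centred at (.610,-.015). Now grasping the largest.

```bash
python3 -m handwheel '[{"dp":[0.001,0,0.02],"rotation":[0,0,0],"jaw":0.08},{"dp":[0,0,0.03],"rotation":[0,0,0],"jaw":0.08},{"dp":[0,0,0.03],"rotation":[0,0,0],"jaw":0.08},{"dp":[0,0,0.017],"rotation":[0,0,0],"jaw":0.08},{"dp":[0,0,0],"rotation":[0,0,0],"jaw":0.08},{"dp":[0,0,0],"rotation":[0,0,0],"jaw":0.045},{"dp":[0,0,0],"rotation":[0,0,0],"jaw":0.045},{"dp":[0,0,0],"rotation":[0,0,0],"jaw":0.045}]' 40
python3 -m handwheel '[{"dp":[0,0,0],"rotation":[0,0,0],"jaw":0.045},{"dp":[0,0,0],"rotation":[0,0,0],"jaw":0.045}]'; python3 g.py .610 -.0903 .20
```

```text
time: 22.6
tool_pos: [0.4913, 0.3197, 0.0671]
eef_rot: [2.22, 2.222, 0.005]
wrist_force: [-0.7, 0.6, 2.1]
gripper_width: 0.651
finger_force: 42.9
time: 22.8
tool_pos: [0.4913, 0.3197, 0.0671]
eef_rot: [2.22, 2.222, 0.005]
wrist_force: [-0.8, -0.2, 6.0]
gripper_width: 0.644
finger_force: 43.1
tcp [0.4913 0.3197 0.0671] dp [-0.4099  0.1186 -0.1334]
rot deg [ 0.1604 -0.1132  0.063 ] q [-0.2078  0.5221 -0.5383  1.8532  0.3456  0.8563 -0.915 ] t 22.8
```

```bash
python3 -m handwheel '[{"dp":[0,0,-0.02],"rotation":[0,0,0],"jaw":0.045},{"dp":[0,0,-0.03],"rotation":[0,0,0],"jaw":0.045},{"dp":[-0.01,0,-0.03],"rotation":[0,0,0],"jaw":0.045},{"dp":[-0.02,0,-0.02],"rotation":[0,0,0],"jaw":0.045},{"dp":[-0.03,0,0],"rotation":[0,0,0],"jaw":0.045},{"dp":[-0.035,0,0],"rotation":[0,0,0],"jaw":0.045},{"dp":[-0.04,0,0],"rotation":[0,0,0],"jaw":0.045},{"dp":[-0.04,0,0],"rotation":[0,0,0],"jaw":0.045}]'
python3 -m handwheel '[{"dp":[-0.04,0,0],"rotation":[0,0,0],"jaw":0.045},{"dp":[-0.04,0,0],"rotation":[0,0,0],"jaw":0.045},{"dp":[-0.04,0,0],"rotation":[0,0,0],"jaw":0.045},{"dp":[-0.04,0,0],"rotation":[0,0,0],"jaw":0.045},{"dp":[-0.035,0,0],"rotation":[0,0,0],"jaw":0.045},{"dp":[-0.023,0,0],"rotation":[0,0,0],"jaw":0.045},{"dp":[-0.01,0.005,0],"rotation":[0,0,0],"jaw":0.045},{"dp":[-0.005,0.015,0],"rotation":[0,0,0],"jaw":0.045}]'
python3 -m handwheel '[{"dp":[0,0.025,0],"rotation":[0,0,0],"jaw":0.045},{"dp":[0,0.03,0],"rotation":[0,0,0],"jaw":0.045},{"dp":[0,0.025,0],"rotation":[0,0,0],"jaw":0.045},{"dp":[0,0.015,0],"rotation":[0,0,0],"jaw":0.045},{"dp":[0,0.004,0],"rotation":[0,0,0],"jaw":0.045},{"dp":[0,0,0],"rotation":[0,0,0],"jaw":0.045},{"dp":[0,0,0],"rotation":[0,0,0],"jaw":0.045},{"dp":[0,0,0],"rotation":[0,0,0],"jaw":0.045}]'
python3 g.py .6095 -.089 .0785
```

```text
time: 23.6
tool_pos: [0.4891, 0.1415, 0.1644]
eef_rot: [-2.219, -2.223, 0.003]
wrist_force: [1.0, -0.1, -2.2]
gripper_width: 0.648
finger_force: 43.5
time: 24.4
tool_pos: [0.5086, -0.0909, 0.1641]
eef_rot: [-2.222, -2.218, 0.004]
wrist_force: [-0.8, 0.3, -3.1]
gripper_width: 0.644
finger_force: 43.5
time: 25.2
tool_pos: [0.6084, -0.0893, 0.165]
eef_rot: [-2.22, -2.222, 0.002]
wrist_force: [-0.7, 0.2, -2.6]
gripper_width: 0.647
finger_force: 43.5
tcp [ 0.6084 -0.0893  0.165 ] dp [0.0003 0.0012 0.0865]
rot deg [-0.0822  0.0107  0.0613] q [ 0.386   0.4133 -0.3816  1.7277  0.175   1.0356 -0.0553] t 25.2
```

```bash
python3 -m handwheel '[{"dp":[0,0.0005,0.02],"rotation":[0,0,0],"jaw":0.045},{"dp":[0,0,0.03],"rotation":[0,0,0],"jaw":0.045},{"dp":[0,0,0.02],"rotation":[0,0,0],"jaw":0.045},{"dp":[0,0,0.01],"rotation":[0,0,0],"jaw":0.045},{"dp":[0,0,0.003],"rotation":[0,0,0],"jaw":0.045},{"dp":[0,0,0],"rotation":[0,0,0],"jaw":0.045},{"dp":[0,0,0],"rotation":[0,0,0],"jaw":0.045},{"dp":[0,0,0],"rotation":[0,0,0],"jaw":0.045}]'
python3 g.py .6095 -.089 .079
```

```text
time: 26.0
tool_pos: [0.6114, -0.0894, 0.0838]
eef_rot: [2.219, 2.221, 0.003]
wrist_force: [0.2, -0.0, -2.5]
gripper_width: 0.651
finger_force: 43.5
tcp [ 0.6114 -0.0894  0.0838] dp [ 0.0004 -0.0019  0.0048]
rot deg [0.1635 0.0208 0.0549] q [ 0.3642  0.5143 -0.3582  1.7737  0.224   0.8907 -0.0917] t 26.0
```

```bash
python3 -m handwheel '[{"dp":[0,-0.001,0.002],"rotation":[0,0,0],"jaw":0.045},{"dp":[0,0,0.002],"rotation":[0,0,0],"jaw":0.045},{"dp":[0,0,0],"rotation":[0,0,0],"jaw":0.045},{"dp":[0,0,0],"rotation":[0,0,0],"jaw":0.045}]'
python3 g.py .6095 -.089 .079
python3 -m handwheel '[{"dp":[0,0,0],"rotation":[0,0,0],"jaw":0.075},{"dp":[0,0,0],"rotation":[0,0,0],"jaw":0.075},{"dp":[0,0,0],"rotation":[0,0,0],"jaw":0.075},{"dp":[0,0,-0.015],"rotation":[0,0,0],"jaw":0.075},{"dp":[0,0,-0.03],"rotation":[0,0,0],"jaw":0.075},{"dp":[0,0,-0.03],"rotation":[0,0,0],"jaw":0.08},{"dp":[0,0,-0.03],"rotation":[0,0,0],"jaw":0.08},{"dp":[0,0,0],"rotation":[0,0,0],"jaw":0.08}]'
python3 -m handwheel '[{"dp":[-0.02,-0.02,0],"rotation":[0,0,0],"jaw":0.08},{"dp":[-0.03,-0.03,0],"rotation":[0,0,0],"jaw":0.08},{"dp":[-0.03,-0.03,0],"rotation":[0,0,0],"jaw":0.08},{"dp":[-0.03,-0.03,0],"rotation":[0,0,0],"jaw":0.08},{"dp":[-0.03,-0.03,0],"rotation":[0,0,0],"jaw":0.08},{"dp":[-0.02,-0.02,0],"rotation":[0,0,0],"jaw":0.08},{"dp":[0,0,0],"rotation":[0,0,0],"jaw":0.08},{"dp":[0,0,0],"rotation":[0,0,0],"jaw":0.08}]'
python3 -m handwheel '[{"dp":[0,0,0],"rotation":[0,0,0],"jaw":0.08},{"dp":[0,0,0],"rotation":[0,0,0],"jaw":0.08},{"dp":[0,0,0],"rotation":[0,0,0],"jaw":0.08}]'
python3 - <<'E'
from h import *
for c in("scene","top"):
  p,d,W=cloud(c); cv2.imwrite(f"pics/{c}_end.png",p[:,:,::-1])
  for t in("canister_small","canister_medium","canister_large","canister_largest"):
    for r in ctrl.masks_of(c,t): print(c,t,r["p"],r["at"],circ(W,r["pixels"]&(d>0)))
E
```

```text
time: 26.4
tool_pos: [0.6095, -0.0895, 0.0792]
eef_rot: [2.22, 2.222, 0.0]
wrist_force: [-1.8, -0.4, 4.5]
gripper_width: 0.646
finger_force: 43.7
tcp [ 0.6095 -0.0895  0.0792] dp [ 0.0005 -0.      0.0002]
rot deg [0.0409 0.0217 0.0514] q [ 0.3635  0.5187 -0.3567  1.7787  0.2263  0.8837 -0.0935] t 26.4
time: 27.2
tool_pos: [0.6136, -0.0894, 0.1903]
eef_rot: [2.213, 2.216, 0.012]
wrist_force: [1.5, 0.1, 0.7]
gripper_width: 0.937
finger_force: 0.0
time: 28.0
tool_pos: [0.4489, -0.2499, 0.1835]
eef_rot: [2.222, 2.22, 0.001]
wrist_force: [0.6, 0.5, 0.8]
gripper_width: 0.937
finger_force: 0.0
time: 28.3
tool_pos: [0.4503, -0.2483, 0.1833]
eef_rot: [-2.217, -2.225, -0.001]
wrist_force: [0.3, -0.7, 0.4]
gripper_width: 0.941
finger_force: 0.0
scene canister_small 0.58 [398.8, 170.4] [  0.6093   0.1321   0.0675   0.0394 173.    ]
scene canister_medium 0.95 [385.1, 188.7] [  0.6118   0.0609   0.0848   0.0454 251.    ]
scene canister_large 0.9 [369.3, 204.9] [  0.6184  -0.0412   0.1026   0.1036 390.    ]
scene canister_large 0.88 [268.7, 167.8] [  0.3443  -0.0115   0.0904   0.0516 309.    ]
scen
[... 243 characters left out ...]
58  559.    ]
top canister_small 0.62 [264.7, 156.2] [  0.6085   0.133    0.0664   0.0364 211.    ]
top canister_medium 0.68 [297.5, 158.0] [  0.6096   0.0601   0.0831   0.0434 310.    ]
top canister_medium 0.37 [264.4, 157.2] [  0.6097   0.1335   0.0663   0.0388 236.    ]
top canister_large 0.97 [332.9, 281.7] [  0.3427  -0.0115   0.0894   0.0489 459.    ]
top canister_large 0.81 [379.6, 284.3] [  0.3351  -0.1009   0.0892   0.0486 464.    ]
top canister_large 0.59 [335.9, 153.8] [  0.6089  -0.0147   0.1011   0.0497 431.    ]
top canister_large 0.26 [338.9, 169.9] [ 0.6093 -0.0154  0.0118  0.0618 90.    ]
top canister_largest 0.82 [366.7, 153.3] [  0.6088  -0.092    0.1212   0.0571 571.    ]
```

View pics/scene_end.png

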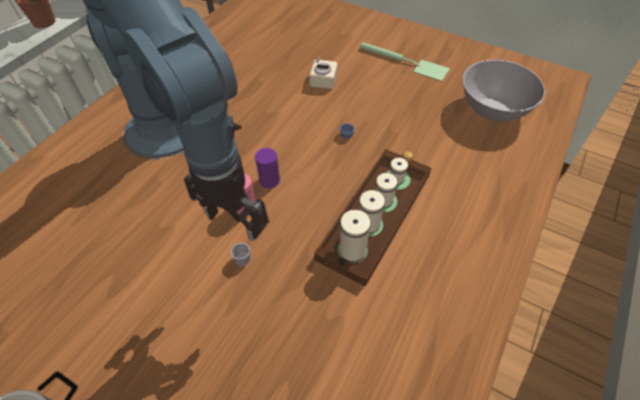

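The picture shows all four upright on their marks: small (399,165) by the knob (408,155), medium (386,183), large (371,202) and largest (354,224). All are within about 2 mm, and the gripper is clear at (230,210).

```bash
python3 -c "
from cell import ctrl
print(ctrl.close_job())"
```

```text
the job is handed in; nothing more can be done
None
```

All four canisters stand released and upright on their marks, smallest next to the brass knob and largest at the far end, each about 2 mm from centre by camera; I handed the job in at about 28 s, and the hand-in returned no verdict.

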